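# Load a mould insert and push its carrier round the guide track

## Task

Take the insert with the single long rectangular core out of the pocket tray and seat it flat in the nest of the carrier while the carrier still waits in the straight start leg of the guide track. Then, without touching the insert again, push the loaded carrier gently along between the rails, round the corner, until it is fully home against the end stop, without lifting it off the track or ramming it. Leave the other two inserts in their pockets and leave the jar and the guide pillar standing where they are.

Things in the scene. Friction and masses are not known exactly. Their poses are not given: they have to be found in the camera images.
- track: Fixed grey painted plate 280 x 330 x 8 mm (x -168 to 112, y -169 to 161 mm) with dark steel rails 6 mm thick, tops 30 mm above the bench, forming an L-shaped channel 76 mm wide. Origin: centre of the corner arc, on the bench surface; z up. Channel centreline: start leg at x = -110 mm from its open end y = 150 towards -y to y = 0, then the corner arc, then the exit leg at y = -110 mm towards +x.
- corner (a point): Middle of the corner on the channel's centreline, on the bed (plate top, 8 mm above the bench). The corner is a 90 degree arc of radius 110 mm about the track's origin, from track (-110, 0) to (0, -110) mm.
- home (a point): Point on the bed where the carrier's origin lies when fully home: track frame (50, -110, 8) mm. The end stop's face is 38 mm farther, at track x = 88 mm; the stop stands 28 mm above the bed.
- carrier: Loose aluminium carrier, about 0.35 kg, 76 (x) x 69 (y) x 22 mm; slides with a few N. Origin: centre of underside; +x = direction of travel (track -y at start, track +x when home). Body 44 wide, flat end faces at x = +-38 mm; four fixed guide bosses, radius 8, at x +-29, y +-26.5 mm. Open nest on top 68 (x) x 36 mm, 14 deep, floor 8 mm above underside, walls 4 mm.
- tray: Fixed grey plastic tray 172 x 80 mm, 17 mm high, with a row along x of three pockets at x = -62, 0, +62 mm, each 36 (x) x 68 (y) mm, pocket floor 5 mm above the bench. Origin: centre of its underside, on the bench.
- rib_insert: The insert to load: aluminium block 60 (x) x 26 (y) x 18 (z) mm carrying on its top, in the middle, a single rectangular core 36 (x) x 20 (y) mm, 28 mm high (46 mm in all), 0.13 kg. Origin: centre of its underside. It may lie in any of the three pockets, with its x across the tray's row (along the tray's y). Either way round is right in the carrier's nest, with its x along the carrier's x.
- round_insert: Another insert, to be left in its pocket: same base block, 60 x 26 x 18 mm, with one round core 22 mm in diameter, 28 mm high. Origin: centre of its underside.
- pin_insert: Another insert, to be left in its pocket: same base block, 60 x 26 x 18 mm, with two round pins 12 mm in diameter, 28 mm high, at x = +-16 mm. Origin: centre of its underside.
- jar: Bystander: closed amber jar with a steel cap, 56 mm in diameter, 80 mm high, standing on the track plate inside the bend. Origin: centre of its underside.
- pillar: Bystander: steel guide pillar, flange 48 mm in diameter and 12 mm thick, shaft 32 mm in diameter, 110 mm high in all, standing on the track plate inside the bend. Origin: centre of its underside.
Things that resemble listed ones, but are neither listed nor needed, are in the scene too. Leave any black or purple look-alike of the rib_insert alone.

How it is judged:
On the way:
1. the insert with the rectangular core sits flat in the carrier's nest, let go, while the carrier is still in the straight start leg (z of rib_insert in the frame of carrier between 0.006 and 0.011 m and horizontal distance between rib_insert and carrier below 0.008 m and angle between the z axis of rib_insert and the z axis of carrier, either way round below 0.1 rad and contact force between the fingers and rib_insert below 0.1 N and y of carrier in the frame of track above 0.02 m), for 0.2 s.
At the end, for the whole second after the job is handed in: The carrier stands at rest on the bed in the exit leg, within 4 mm of touching the end stop and lined up with the leg, and the insert with the rectangular core sits flat in its nest (within 3 mm of the nest floor, within 8 mm of its centre), both let go (x of carrier in the frame of home between -0.004 and 0.003 m and y of carrier in the frame of home between -0.006 and 0.006 m and angle between the x axis of carrier and the x axis of track, either way round below 0.15 rad and z of carrier in the frame of track below 0.01 m and z of rib_insert in the frame of carrier between 0.006 and 0.011 m and horizontal distance between rib_insert and carrier below 0.008 m and angle between the z axis of rib_insert and the z axis of carrier, either way round below 0.1 rad and linear speed of each of carrier, rib_insert below 0.01 m/s).
It fails at once if the carrier is lifted or tipped off the bed (z of carrier in the frame of track above 0.016 m or angle between carrier's own z axis and vertical above 0.2 rad).
It fails at once if the carrier is rammed by the fingers (over 40 N) (contact force between the fingers and carrier above 40 N).
It fails at once if one of the other two inserts is taken out of its pocket (distance of any of round_insert, pin_insert from where it was at the start of the episode above 0.02 m).
It fails at once if the jar or the guide pillar is shifted by more than 20 mm or tipped (distance of any of jar, pillar from where it was at the start of the episode above 0.02 m or angle between any of jar, pillar's own z axis and vertical above 0.3 rad).
It fails at once if the insert is touched by the fingers after the loaded carrier has left the start leg (y of carrier in the frame of track below 0 m and contact force between the fingers and rib_insert above 0.5 N).
It also fails if it takes over 58 s, if anything falls off the work surface, if the arm or the gripper's body presses on something with over 40 N, if the wrist force passes 120 N, or if a joint passes its speed limit or range.

## Robot

A 6-joint arm with a two-finger parallel gripper is mounted at the origin on the work surface. World frame = base frame: x ahead of the robot, y to its left, z up, the work surface at z = 0. Lengths are in m, angles in rad, forces in N, time in s.
With the tool pointing down it reaches from about 0.4 to 0.825 m from the base axis. Payload 7 kg.
Tool frame: the origin (TCP) lies at the very end of the fingers, on their centre line; the grasp point (between the pads) lies 19 mm behind it; z points along the fingers, x is the direction in which the jaws open and shut, and the axes are right-handed (so a half turn about z gives the same grasp; the last joint's range is limited). The gripper opens to 88 mm and grips with 3 to 60 N. Pads are 19 mm wide; open, the fingers measure 130 mm over their backs; the gripper's body (78 mm by 193 mm) begins 47 mm behind the grasp point.
Start: joints at [1.404, 0.359, 0.012, 0, -1.224, -0.288], TCP at [0.297, 0.606, 0.227] pointing down, gripper open.
Joint ranges: [-3.07, 3.07], [-1.43, 2.12], [-1.02, 1.25], [-3.03, 1.67], [-3.05, -0], [-3.03, 3.03]. Speed limits (rad/s): [2.39, 2.39, 3.01, 3.14, 3.14, 3.14].

## Interface

Orientations are given as [roll, pitch, yaw] about the fixed x, y, z axes, in that order (R = Rz(yaw) Ry(pitch) Rx(roll)).
In Python, from station import telemetry, grab_frame, arm, regions_of, pinpoint gives the robot as it stands. The module is installed in compiled form; this text tells all that it offers.
- The arm moves only by the shell command python3 -m inch 'ROWS' [FORCE]. ROWS is text: rows parted by semicolons, each of 7 numbers parted by spaces: the opening, from 0 (shut) to 1 (fully open), then the shift along the world's x, y, z in cm, then the turn, a rotation vector about the world's x, y, z in degrees. A call has 1 to 12 rows; each row is the pose to reach, as a shift and turn from the pose measured when the call began; what a row does not reach only later rows make up. A row lasts 1/8 s, in which the tool goes at most 62.5 mm and 10.7 degrees, less where a joint would pass 70% of its speed; a pose out of reach is approached as far as the arm can. A call with a gripper value outside its range is refused whole. The fingers move at their own pace and stop on an object; FORCE is the grip in N (left out, the last holds). Time passes only in rows, so rows that repeat a pose let the fingers close. It gives the time, the measured TCP pose, the force and the opening at its end, in the units of the state.
- telemetry.get_state(): the state, without advancing time (a new reading comes with each control period).
- grab_frame(name): name is "scene" or "top" or "wrist"; returns a dict with "pixels" (480x640x3 uint8, red, green, blue), "fx", "fy", "cx", "cy" (pixels), "dist_coeffs" ([k1, k2, p1, p2, k3] as OpenCV has them; the pictures are not rectified), "R" (3x3) and "t" (3): a world point X has camera coordinates R X + t. Camera axes: x right, y down, z forward; pixel columns grow to the right and rows downward; lengths in m; the calibration is good to about 2 mm. A picture is of the moment at which its call begins. There is no depth.
- arm.job_done(): hands the job in, once; it reports no verdict.
Trained networks look in the newest picture that a camera, given by its name, has taken for a name from the list of things; names that differ only in an ending like _2 or _b are one class to them, and where a whole thing is asked for, a point or a joint stands for the part that bears it (a point fixed in the world has none). Each returns a list of dicts, best first, with "p" (0 to 1); they miss things now and then, are a little off and sometimes report something else, mostly with a low value. They report only what shows in the picture. A call takes as long as a camera call. They do not tell look-alikes from the thing itself.
- regions_of(camera, name): "pixels" (480x640 bool, what is visible of it) and "bbox" ([left, top, right, bottom] in pixels, round what is visible of it).
- pinpoint(camera, name): "location" ([column, row] in pixels: a listed point, or the origin of a listed thing).
The state is a dict: "t": time; "q": joint angles; "qd": joint speeds; "joint_efforts": joint torques, N m; "eef_pos": TCP position; "ee_rot": TCP orientation; "force": force on the tool from outside, world axes, zero at the start; "moment": the same for the moment, N m; "width": finger opening in m.
Only numpy, scipy, OpenCV 4.12 (cv2) and the standard library are available. Lean on these libraries where they do the work, as an engineer would, in place of code of your own. Each camera call takes 0.05 s, during which the arm holds its last target. There are 200 camera calls.

## Working session

There is one attempt and no reset: what is moved stays moved. The work goes in short steps, Python scripts to look and compute and a shell command to move; the robot and the scene stay as the last step left them, time stands still between calls to the robot, and variables do not carry over. Pictures are saved under pics/ and viewed, about 8 in all and at most 12, crops included, and the job is handed in when it is done.

```bash
mkdir -p pics
cat > h.py <<'E'
import numpy as np, cv2
from station import telemetry, grab_frame, arm, regions_of, pinpoint
def K(f): return np.array([[f['fx'],0,f['cx']],[0,f['fy'],f['cy']],[0,0,1.]])
def ray(f,px,z):
    u=cv2.undistortPoints(np.array([[px]],float),K(f),np.array(f['dist_coeffs'],float))[0,0]
    R=np.array(f['R']);t=np.array(f['t']);c=-R.T@t;d=R.T@np.array([u[0],u[1],1]);return c+d*(z-c[2])/d[2]
def proj(f,X):
    return cv2.projectPoints(np.atleast_2d(np.array(X,float)),cv2.Rodrigues(np.array(f['R'],float))[0],np.array(f['t'],float),K(f),np.array(f['dist_coeffs'],float))[0][:,0]
def save(f,name,box=None,s=1):
    im=f['pixels'][:,:,::-1]
    if box: im=im[box[1]:box[3],box[0]:box[2]]
    cv2.imwrite('pics/'+name,cv2.resize(im,None,fx=s,fy=s,interpolation=cv2.INTER_CUBIC))
E
python3 - <<'E'
from h import *
fs={c:grab_frame(c) for c in('scene','top')}
Z=dict(track=0,corner=.008,home=.008,carrier=.008,tray=0,rib_insert=.005,round_insert=.005,pin_insert=.005,jar=.008,pillar=.008)
for c,f in fs.items():
    save(f,c+'0.png')
    for n,z in Z.items():
        for r in pinpoint(c,n)[:3]: print(c,n,round(r['p'],2),np.round(r['location']),np.round(ray(f,r['location'],z),3))
print(telemetry.get_state())
E
```

```text
scene track 0.81 [212. 318.] [ 0.585 -0.112  0.   ]
scene corner 0.93 [161. 293.] [ 0.512 -0.195  0.008]
scene home 0.66 [159. 362.] [ 0.648 -0.215  0.008]
scene carrier 0.79 [223. 264.] [ 0.482 -0.071  0.008]
scene tray 0.61 [412. 218.] [0.474 0.33  0.   ]
scene rib_insert 0.84 [445. 159.] [0.347 0.452 0.005]
scene rib_insert 0.62 [414. 194.] [0.42  0.352 0.005]
scene round_insert 0.74 [410. 218.] [0.474 0.326 0.005]
scene round_insert 0.27 [218. 321.] [ 0.598 -0.101  0.005]
scene pin_insert 0.84 [412. 240.] [0.525 0.311 0.005]
scene jar 0.85 [221. 321.] [ 0.599 -0.096  0.008]
scene jar 0.47 [212. 319.] [ 0.591 -0.111  0.008]
scene pillar 0.95 [284. 315.] [0.619 0.02  0.008]
top track 0.65 [444. 185.] [ 0.589 -0.11   0.   ]
top track 0.47 [213. 245.] [0.476 0.33  0.   ]
top corner 0.58 [488. 219.] [ 0.523 -0.19   0.008]
top home 0.57 [500. 152.] [ 0.651 -0.218  0.008]
top carrier 0.95 [425. 240.] [ 0.484 -0.07   0.008]
top tray 0.72 [213. 245.] [0.476 0.33  0.   ]
top rib_insert 0.7 [141. 316.] [0.344 0.462 0.005]
top rib_insert 0.56 [190. 331.] [0.317 0.369 0.005]
top rib_insert 0.
[... 169 characters left out ...]
.607 -0.098  0.008]
top pillar 0.9 [374. 162.] [0.632 0.023 0.008]
{'t': 1.1, 'q': array([ 1.40412675e+00,  3.58591826e-01,  1.19196399e-02, -3.75859773e-05,
       -1.22411037e+00, -2.88102095e-01]), 'qd': array([ 0.00018722,  0.00129319,  0.00096095,  0.00038271, -0.0006728 ,
       -0.00058421]), 'joint_efforts': array([-1.37419054e-03, -5.82402134e+01,  2.93292063e+01,  7.00233713e+00,
        1.22418185e-02, -2.62613645e-05]), 'eef_pos': array([0.29649181, 0.60637263, 0.22656832]), 'ee_rot': array([ 3.14155485e+00,  3.15981039e-06, -2.02558077e+00]), 'force': array([0.71982798, 0.09141556, 0.83550502]), 'moment': array([0.00739228, 0.00182121, 0.00780851]), 'width': 0.08790940545961594}
```

View both.

View pics/top0.png

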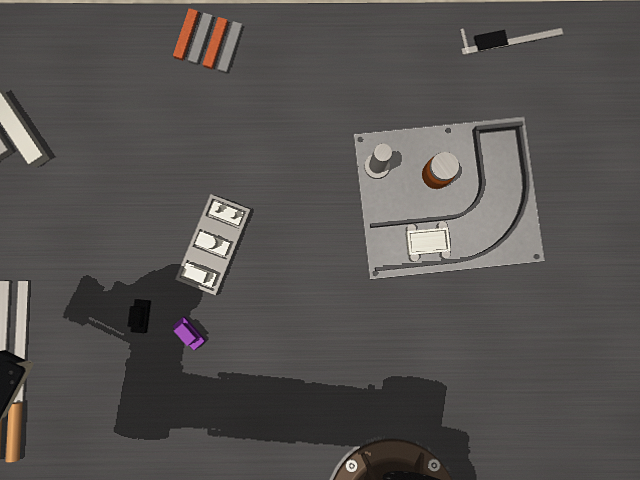

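View pics/scene0.png

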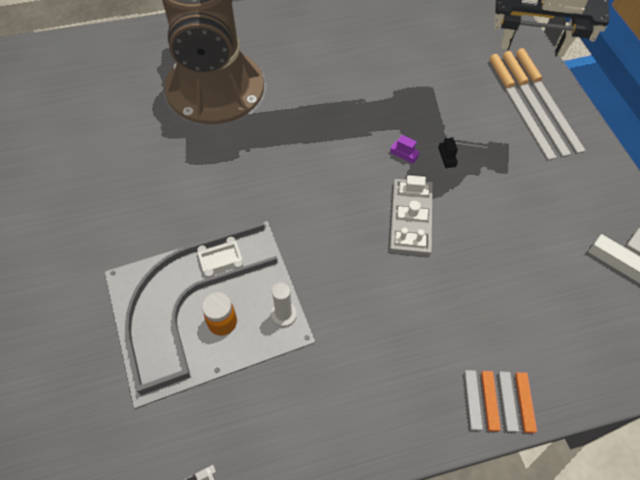

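```bash
cat > fit.py <<'E'
from h import *
def fit2(P,W):
    P=np.array(P);W=np.array(W);a=P.mean(0);b=W.mean(0);H=(P-a).T@(W-b)
    th=np.arctan2(H[0,1]-H[1,0],H[0,0]+H[1,1]);R=np.array([[np.cos(th),-np.sin(th)],[np.sin(th),np.cos(th)]])
    t=b-R@a;return th,t,np.linalg.norm(W-(P@R.T+t),axis=1)
E
python3 - <<'E'
from fit import *
f=grab_frame('top')
W=[ray(f,p,.008)[:2] for p in [(355,135),(524,118),(544,261),(370,278)]]
th,t,e=fit2([(.112,.161),(.112,-.169),(-.168,-.169),(-.168,.161)],W);print('track',np.degrees(th),t,e)
c,s=np.cos(th),np.sin(th);R=np.array([[c,-s],[s,c]])
for n,p in dict(home=(.05,-.11),corner=(-.0778,-.0778),start=(-.11,.1),leg0=(-.11,0)).items(): print(n,t+R@p)
for cam in('top','scene'):
    g=f if cam=='top' else grab_frame('scene')
    m=max(regions_of(cam,'tray'),key=lambda r:r['p']);rib=regions_of(cam,'carrier')[0]
    def box(mask,z):
        pts=cv2.findContours(mask.astype(np.uint8),0,1)[0];pts=np.vstack(pts)[:,0]
        w=np.array([ray(g,q,z)[:2] for q in pts],np.float32);return cv2.minAreaRect(w*1000)
    print(cam,'tray',m['p'],m['bbox'],box(m['pixels'],.017)); print('carrier',rib['p'],rib['bbox'],box(rib['pixels'],.03))
    if cam=='top':
        for r in pinpoint(cam,'carrier')[:1]: print((ray(f,r['location'],.008)[:2]-t)@R)
    for r in regions_of(cam,'rib_insert'): print('rib',r['p'],r['bbox'])
save(f,'crop1.png',(110,180,270,360),4)
save(f,'crop2.png',(340,110,560,290),3.5)
E
```

```text
track 5.35529307176664 [ 0.59204247 -0.10977158] [0.00286777 0.00214454 0.00189524 0.00238137]
home [ 0.65209069 -0.21462487]
corner [ 0.52184325 -0.19449318]
start [ 0.47318947 -0.02047453]
leg0 [ 0.48252261 -0.12003804]
top tray 0.65 [175.3, 195.4, 251.8, 291.8] ((477.3749694824219, 325.73095703125), (84.76971435546875, 172.9217071533203), 68.64642333984375)
carrier 0.86 [405.0, 222.2, 450.6, 262.3] ((479.1574401855469, -70.98448944091797), (67.27682495117188, 80.77998352050781), 6.580507278442383)
[-0.11213537  0.04743543]
rib 0.88 [182.3, 265.6, 217.9, 284.7]
rib 0.66 [170.9, 316.2, 201.2, 349.9]
rib 0.63 [354.9, 118.0, 544.4, 278.8]
scene tray 0.86 [393.8, 177.4, 433.0, 254.7] ((476.06036376953125, 324.884521484375), (80.58819580078125, 181.3101043701172), 69.02619934082031)
carrier 0.81 [200.2, 238.5, 243.4, 279.0] ((476.3392333984375, -73.33999633789062), (71.276611328125, 76.69525909423828), 6.825640678405762)
rib 0.95 [390.7, 137.0, 417.1, 161.7]
rib 0.74 [399.4, 177.9, 427.8, 196.6]
rib 0.72 [438.7, 139.1, 459.5, 167.1]
```

View pics/crop1.png

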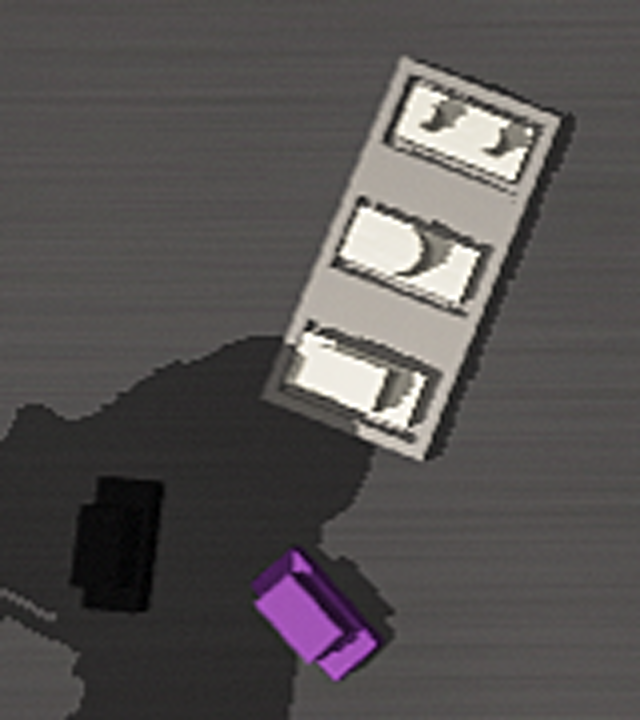

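View pics/crop2.png

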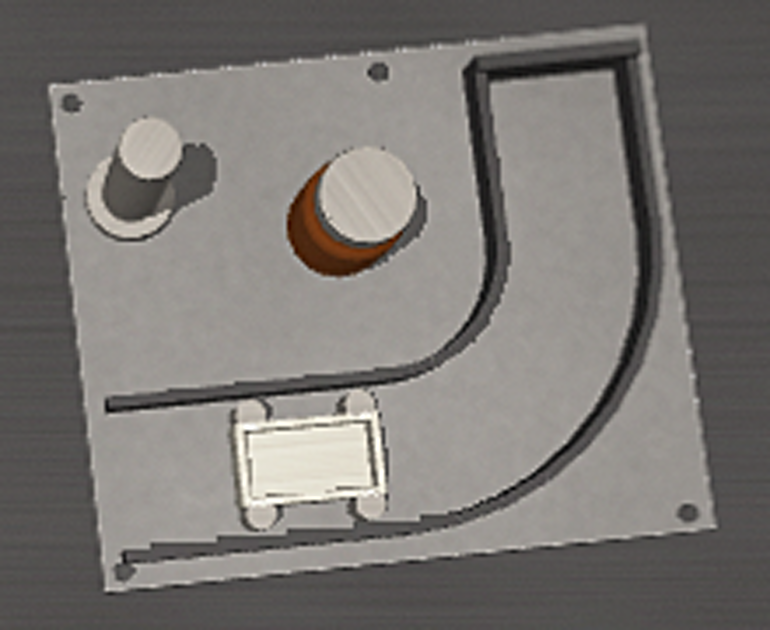

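The rib_insert candidates in the top view are the pale one in the lower tray pocket at (200,274), the black one at (140,316) and the purple one at (190,333). Only the pale one matches: it sits in a pocket, is aluminium coloured and has a single rectangular core. The carrier is at (428,241) in the start leg, the pillar at (378,162) and the jar at (440,172).

I'll move above the insert now, with the jaws along its length, for one close look.

```bash
python3 -m inch '0.8 6 -12 -4 0 0 2; 0.8 12.1 -25.7 -7 0 0 4.7; 0.8 12.1 -25.7 -7 0 0 4.7; 0.8 12.1 -25.7 -7 0 0 4.7; 0.8 12.1 -25.7 -7 0 0 4.7; 0.8 12.1 -25.7 -7 0 0 4.7; 0.8 12.1 -25.7 -7 0 0 4.7'
python3 - <<'E'
from h import *
f=grab_frame('wrist');save(f,'w1.png')
for n,z in dict(rib_insert=.005,round_insert=.005,tray=0).items():
    for r in pinpoint('wrist',n)[:2]: print(n,r['p'],r['location'],ray(f,r['location'],z))
p=proj(f,[(.418,.349,.051)]);print('predicted core top',p)
s=telemetry.get_state();print(s['t'],s['eef_pos'],s['ee_rot'],s['width'])
E
```

```text
t: 2.42
eef_pos: [0.4179, 0.3497, 0.157]
ee_rot: [-3.141, 0.001, -1.944]
force: [-0.6, 0.6, -0.1]
width: 0.0701
rib_insert 0.81 [224.7, 348.1] [0.34547048 0.45865279 0.005     ]
rib_insert 0.76 [339.6, 347.5] [0.31109613 0.36798796 0.005     ]
round_insert 0.6 [313.4, 141.4] [0.47591124 0.32713334 0.005     ]
predicted core top [[314.31807195 238.74887034]]
2.625 [0.41728299 0.35035951 0.1567075 ] [-3.14151419e+00  4.22956311e-04 -1.94239115e+00] 0.0700357773004011
```

View pics/w1.png

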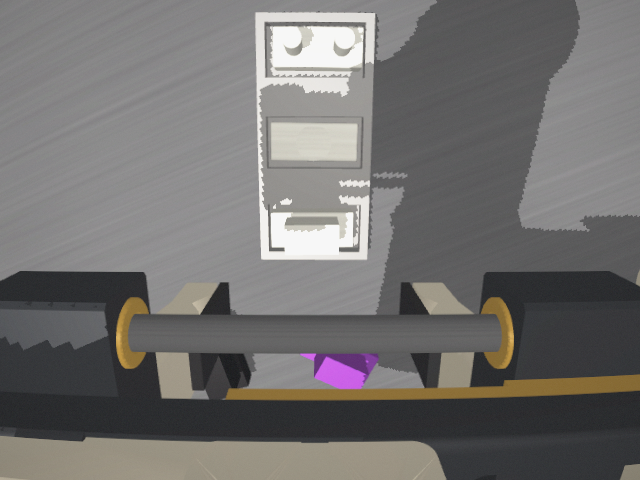

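Run:
```python
from h import *
f=grab_frame('wrist')
a=np.radians(-21.3);ux=np.array([np.cos(a),np.sin(a)]);uy=np.array([-ux[1],ux[0]])
C=np.array([.418,.349]);im=f['pixels'][:,:,::-1].copy()
def rect(c,hr,hl,z,col):
    P=[np.r_[c+i*ux*hr+j*uy*hl,z] for i,j in((1,1),(1,-1),(-1,-1),(-1,1))]
    p=proj(f,P);print(z,np.round(p).tolist());return p,col
S=5;x0,y0=245,195
crop=cv2.resize(im[y0:y0+75,x0:x0+140],None,fx=S,fy=S,interpolation=cv2.INTER_CUBIC)
for p,col in [rect(C,.01,.018,.051,(0,0,255)),rect(C,.013,.03,.023,(0,160,0)),rect(C,.018,.034,.017,(255,0,0)),rect(C+.062*ux,.04+.062,.04,.017,(255,0,255))]:
    cv2.polylines(crop,[np.int32((p-[x0-.5,y0-.5])*S)],True,col,1)
cv2.imwrite('pics/w1c.png',crop)
print('cam',-np.array(f['R']).T@f['t'])
```

```text
0.051 [[287.0, 223.0], [342.0, 223.0], [342.0, 252.0], [288.0, 252.0]]
0.023 [[273.0, 210.0], [357.0, 210.0], [356.0, 245.0], [274.0, 245.0]]
0.017 [[268.0, 202.0], [361.0, 202.0], [360.0, 250.0], [270.0, 249.0]]
0.017 [[255.0, -15.0], [376.0, -15.0], [367.0, 277.0], [263.0, 277.0]]
cam [0.48180085 0.32449766 0.31554217]
```

View pics/w1c.png

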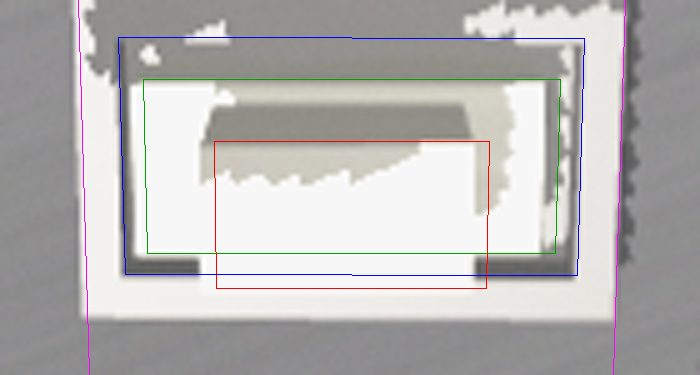

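```bash
python3 -m inch '0.8 0.1 0 -6 0 0 0; 0.8 0.1 0 -11 0 0 0; 0.8 0.1 0 -13.1 0 0 0; 0.8 0.1 0 -13.1 0 0 0; 0.2 0.1 0 -13.1 0 0 0; 0.2 0.1 0 -13.1 0 0 0; 0.2 0.1 0 -13.1 0 0 0; 0.2 0.1 0 -13.1 0 0 0' 30
```

```text
t: 3.68
eef_pos: [0.4185, 0.3506, 0.0263]
ee_rot: [-3.141, 0.002, -1.942]
force: [-0.9, 0.2, 3.1]
width: 0.0355
```

```bash
python3 -m inch '0.2 0 0 4 0 0 0; 0.2 0 0 9 0 0 0; 0.2 1 -5 10 0 0 -10; 0.2 1.5 -10 10 0 0 -20; 0.2 2 -15 10 0 0 -30; 0.2 3 -20 10 0 0 -40; 0.2 3.5 -25 10 0 0 -50; 0.2 4 -29 10 0 0 -60; 0.2 5 -33 10 0 0 -70; 0.2 5.5 -37 10 0 0 -80; 0.2 6 -40 10 0 0 -90; 0.2 6 -42.2 10 0 0 -100'
python3 -m inch '0.2 0 0 0 0 0 -10; 0.2 0 0 0 0 0 -20; 0.2 0 0 0 0 0 -30; 0.2 0 0 0 0 0 -40; 0.2 0 0 0 0 0 -50; 0.2 0 0 0 0 0 -54; 0.2 0 0 0 0 0 -54'
python3 - <<'E'
from h import *
f=grab_frame('wrist');g=grab_frame('top')
for cam,F in(('wrist',f),('top',g)):
  for r in pinpoint(cam,'carrier')[:1]: print(cam,r['p'],r['location'],ray(F,r['location'],.008))
th=np.radians(5.5);t=np.array([.592,-.110]);tx=np.array([np.cos(th),np.sin(th)]);ty=np.array([-tx[1],tx[0]])
C=np.array([.479,-.071])
def draw(F,x0,y0,x1,y1,S,n):
    crop=cv2.resize(F['pixels'][y0:y1,x0:x1,::-1],None,fx=S,fy=S,interpolation=cv2.INTER_CUBIC)
    for hx,hy,z,col in((.018,.034,.03,(0,0,255)),(.022,.038,.03,(0,160,0)),(.018,.034,.016,(255,0,0))):
        p=proj(F,[np.r_[C+i*tx*hx+j*ty*hy,z] for i,j in((1,1),(1,-1),(-1,-1),(-1,1))])
        cv2.polylines(crop,[np.int32((p-[x0-.5,y0-.5])*S)],True,col,1)
    cv2.imwrite('pics/'+n,crop)
p=proj(f,[np.r_[C,.03]])[0];print(p)
draw(f,0,0,640,480,1.25,'w2.png')
save(g,'top2.png')
s=telemetry.get_state();print(s['t'],s['eef_pos'],s['ee_rot'],s['width'],s['force'],s['q'][5])
E
```

```text
t: 5.18
eef_pos: [0.4784, -0.0728, 0.1263]
ee_rot: [-3.141, 0.001, 2.589]
force: [0.0, -0.5, -0.9]
width: 0.0361
t: 6.05
eef_pos: [0.4781, -0.0728, 0.1263]
ee_rot: [-3.141, 0.001, 1.647]
force: [0.5, 0.1, -0.9]
width: 0.0359
wrist 0.82 [315.7, 233.7] [ 0.47758385 -0.07283537  0.008     ]
[318.44446384 244.28179543]
6.25 [ 0.47827821 -0.07278318  0.12627901] [-3.14127305e+00  1.42783359e-03  1.64721071e+00] 0.03592225708074661 [ 0.29107825 -0.8242202  -2.10496414] -1.7532469630523653
```

View pics/w2.png

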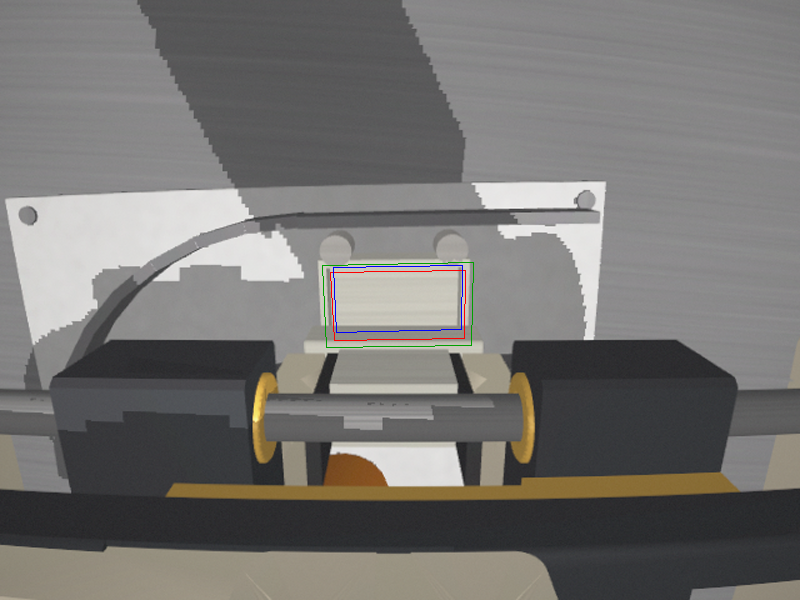

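The carrier nest shows at about (396,300) in the view, within 2 mm of the TCP in both directions and parallel to the held insert. I'm lowering now.

```bash
python3 -m inch '0.2 -0.05 0 -5 0 0 0; 0.2 -0.05 0 -6.8 0 0 0; 0.2 -0.05 0 -7.6 0 0 0; 0.2 -0.05 0 -8 0 0 0; 0.2 -0.05 0 -8 0 0 0'; python3 -m inch '0.2 0 0 -0.5 0 0 0; 0.2 0 0 -0.8 0 0 0; 0.2 0 0 -0.8 0 0 0'
```

```text
t: 6.88
eef_pos: [0.4782, -0.0727, 0.0468]
ee_rot: [3.141, 0.001, 1.648]
force: [-0.3, -0.3, -1.6]
width: 0.0358
t: 7.25
eef_pos: [0.4781, -0.0727, 0.0386]
ee_rot: [3.141, 0.001, 1.648]
force: [0.3, -0.9, -1.6]
width: 0.0355
```

```bash
python3 -m inch '0.2 0 0 -0.1 0 0 0; 0.6 0 0 -0.1 0 0 0; 0.6 0 0 -0.1 0 0 0; 0.6 0 0 -0.1 0 0 0; 0.6 0 0 1 0 0 0; 0.6 0 0 5 0 0 0; 0.6 0 0 9 0 0 0; 0.6 0 0 9 0 0 0'
python3 - <<'E'
from h import *
f=grab_frame('wrist');save(f,'w3.png',(150,100,500,340),2.2)
for n,z in(('carrier',.008),('rib_insert',.016)):
  for r in pinpoint('wrist',n)[:2]: print(n,r['p'],r['location'],ray(f,r['location'],z))
E
```

```text
t: 8.25
eef_pos: [0.4804, -0.0724, 0.1325]
ee_rot: [3.134, 0.001, 1.648]
force: [-0.3, 0.5, -0.8]
width: 0.0524
rib_insert 0.61 [313.1, 231.2] [ 0.47870724 -0.07425367  0.016     ]
```

View pics/w3.png

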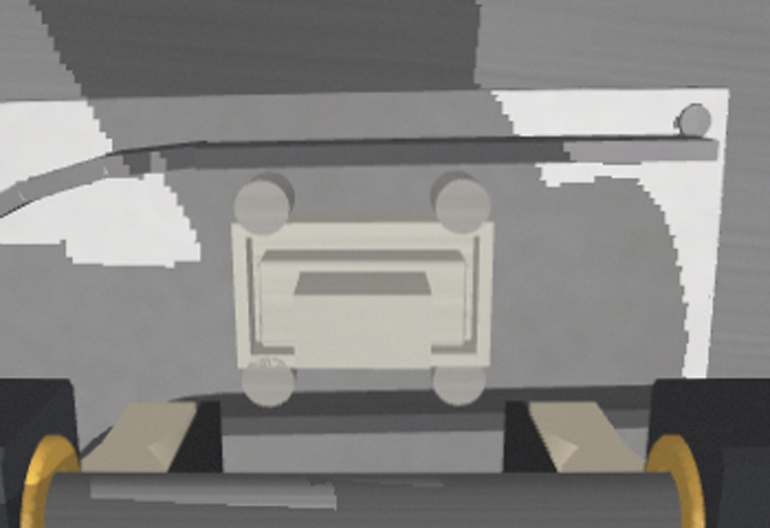

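The insert sits flat and centred in the nest, with even gaps on all sides. Now I'll close the fingers and move behind the carrier.

```bash
cat > plan.py <<'E'
from h import *
import sys
T0=np.array([float(sys.argv[3]),float(sys.argv[4])]) if len(sys.argv)>4 else np.array([.592,-.110]);TH=np.radians(float(sys.argv[5]) if len(sys.argv)>5 else 5.3);OFF=.059
c,s=np.cos(TH),np.sin(TH);R=np.array([[c,-s],[s,c]]);L=.11*np.pi/2
def P(u):  # centreline, u=0 at leg end (-110,0)
    if u<0:return np.array([-.11,-u])
    if u<L: a=u/.11;return .11*np.array([-np.cos(a),-np.sin(a)])
    return np.array([u-L,-.11])
from scipy.optimize import brentq
def tcp(u): # u: rear axle param
    a=P(u);b=P(brentq(lambda v:np.linalg.norm(P(v)-a)-.058,u+.05,u+.07))
    h=(b-a)/.058;return a-h*(OFF-.029),(a+b)/2,np.degrees(np.arctan2(h[1],h[0]))+np.degrees(TH)
if __name__=='__main__':
    st=telemetry.get_state();e=st['eef_pos'];yaw=np.degrees(st['ee_rot'][2])
    print('tcp track',(e[:2]-T0)@R,'z',e[2],'force',st['force'],'t',st['t'])
    for u in np.arange(float(sys.argv[1]),float(sys.argv[2]),.01):
        p,m,h=tcp(u);d=(T0+R@p-e[:2])*100;dy=(h+180-yaw+180)%360-180
        print('u%.3f car(%.0f,%.0f) shift %.2f %.2f turn %.1f'%(u,*(m*1000),*d,dy))
E
python3 -m inch '0 -0.5 4 0 0 0 0.5; 0 -0.9 7.2 0 0 0 1; 0 -0.9 7.2 0 0 0 1; 0 -0.9 7.2 -6 0 0 1; 0 -0.9 7.2 -10 0 0 1; 0 -0.9 7.2 -11.5 0 0 1; 0 -0.9 7.2 -11.5 0 0 1'
python3 plan.py -.08 .06
python3 - <<'E'
from h import *
f=grab_frame('top');save(f,'top3.png',(330,110,560,290),3.4)
r=regions_of('top','carrier')
if r:
    m=r[0]['pixels'].astype(np.uint8);p=np.vstack(cv2.findContours(m,0,1)[0])[:,0]
    print(r[0]['p'],cv2.minAreaRect(np.array([ray(f,q,.03)[:2]*1000 for q in p],np.float32)))
E
```

```text
t: 9.28
eef_pos: [0.4672, -0.0018, 0.0119]
ee_rot: [-3.137, 0.003, 1.664]
force: [0.1, -1.0, 0.4]
width: 0.0003
tcp track [-0.11426298  0.11922224] z 0.011898663078438367 force [ 0.07522415 -1.00474888  0.43196354] t 9.275
u-0.080 car(-110,51) shift 0.51 -0.88 turn -0.1
u-0.070 car(-110,41) shift 0.60 -1.87 turn -0.1
u-0.060 car(-110,31) shift 0.69 -2.87 turn -0.1
u-0.050 car(-110,21) shift 0.77 -3.87 turn 0.2
u-0.040 car(-109,11) shift 0.80 -4.87 turn 1.4
u-0.030 car(-108,1) shift 0.79 -5.88 turn 3.5
u-0.020 car(-107,-9) shift 0.72 -6.90 turn 6.5
u-0.010 car(-105,-19) shift 0.62 -7.95 turn 10.4
u-0.000 car(-102,-28) shift 0.47 -9.02 turn 15.2
u0.010 car(-99,-37) shift 0.36 -10.12 turn 20.4
u0.020 car(-96,-46) shift 0.34 -11.22 turn 25.7
u0.030 car(-91,-55) shift 0.43 -12.32 turn 30.9
u0.040 car(-86,-63) shift 0.62 -13.41 turn 36.1
u0.050 car(-80,-70) shift 0.90 -14.48 turn 41.3
u0.060 car(-73,-77) shift 1.28 -15.51 turn 46.5
```

View pics/top3.png

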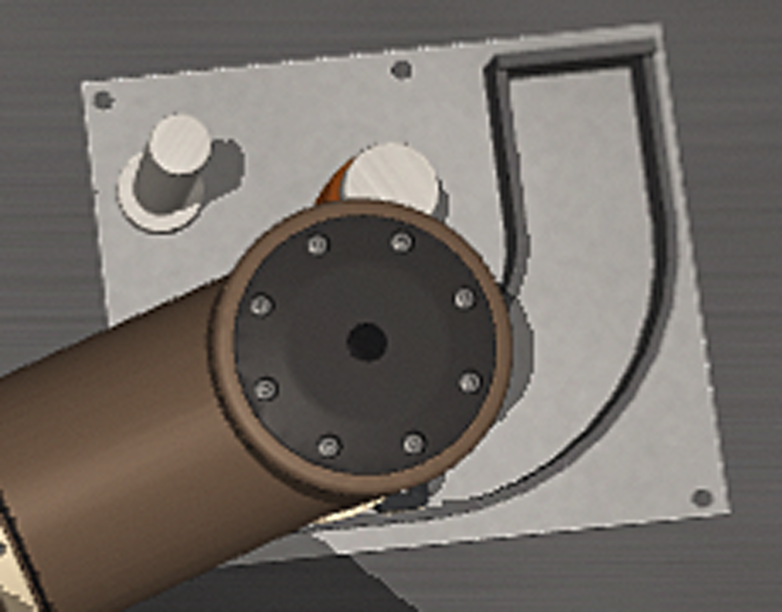

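View: the arm hides the carrier, and the jar and pillar are unmoved. Next is the first straight push.

```bash
python3 -m inch '0 0.3 -0.3 0.3 0 0 0; 0 0.5 -0.6 0.4 0 0 0; 0 0.5 -0.9 0.4 0 0 0; 0 0.5 -1.4 0.4 0 0 0; 0 0.6 -1.9 0.4 0 0 0; 0 0.6 -2.4 0.4 0 0 0; 0 0.7 -2.9 0.4 0 0 0; 0 0.7 -3.4 0.4 0 0 0; 0 0.75 -3.9 0.4 0 0 0; 0 0.8 -4.4 0.4 0 0 0.5; 0 0.8 -4.9 0.4 0 0 1.4'
python3 plan.py -.04 .07
python3 - <<'E'
from h import *
f=grab_frame('wrist');save(f,'w4.png')
print([ (r['p'],r['location'],ray(f,r['location'],.008)) for r in pinpoint('wrist','carrier')[:2]])
E
```

```text
t: 10.75
eef_pos: [0.4768, -0.0504, 0.0177]
ee_rot: [-3.141, 0.001, 1.69]
force: [-0.7, 3.6, 2.3]
width: 0.0002
tcp track [-0.10923516  0.06997316] z 0.017690792800145027 force [-0.711908    3.62390833  2.31389165] t 10.75
u-0.040 car(-109,11) shift -0.15 -0.01 turn -0.1
u-0.030 car(-108,1) shift -0.17 -1.02 turn 2.0
u-0.020 car(-107,-9) shift -0.23 -2.05 turn 5.0
u-0.010 car(-105,-19) shift -0.34 -3.09 turn 9.0
u0.000 car(-102,-28) shift -0.48 -4.17 turn 13.8
u0.010 car(-99,-37) shift -0.60 -5.26 turn 19.0
u0.020 car(-96,-46) shift -0.61 -6.37 turn 24.2
u0.030 car(-91,-55) shift -0.52 -7.47 turn 29.4
u0.040 car(-86,-63) shift -0.34 -8.55 turn 34.6
u0.050 car(-80,-70) shift -0.05 -9.62 turn 39.8
u0.060 car(-73,-77) shift 0.33 -10.66 turn 45.0
u0.070 car(-66,-83) shift 0.80 -11.65 turn 50.2
[]
```

View pics/w4.png

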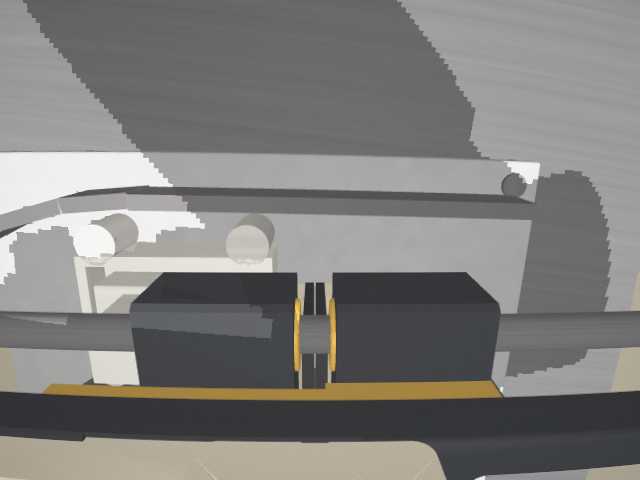

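The view shows the carrier's rear face against the closed fingers at about column 275, with 3.6 N of push. I'll continue into the corner.

```bash
python3 - <<'E'
from h import *
f=grab_frame('wrist');T0=np.array([.592,-.110]);a=np.radians(5.3);R=np.array([[np.cos(a),-np.sin(a)],[np.sin(a),np.cos(a)]])
for p in((277,250),(78,252),(250,240)): print((ray(f,p,.03)[:2]-T0)@R)
E
python3 -m inch '0 -0.15 -0.5 0 0 0 1; 0 -0.17 -1 0 0 0 2; 0 -0.2 -1.5 0 0 0 3.5; 0 -0.23 -2 0 0 0 5; 0 -0.3 -2.6 0 0 0 7; 0 -0.34 -3.1 0 0 0 9; 0 -0.4 -3.6 0 0 0 11.4; 0 -0.48 -4.2 0 0 0 13.8; 0 -0.55 -4.7 0 0 0 16.4; 0 -0.6 -5.3 0 0 0 19; 0 -0.6 -5.8 0 0 0 21.6; 0 -0.6 -6.4 0 0 0 24.2'
python3 plan.py .02 .14
```

```text
[-0.13586416  0.05441626]
[-0.13289555 -0.02166499]
[-0.13940697  0.04447996]
t: 12.4
eef_pos: [0.4696, -0.1151, 0.0174]
ee_rot: [-3.139, 0.001, 2.113]
force: [-1.1, 2.6, 1.6]
width: 0.0004
tcp track [-0.12230187  0.00620039] z 0.017377837014943765 force [-1.1410482   2.59709405  1.56846131] t 12.4
u0.020 car(-96,-46) shift 0.10 0.10 turn -0.1
u0.030 car(-91,-55) shift 0.19 -1.00 turn 5.1
u0.040 car(-86,-63) shift 0.38 -2.08 turn 10.3
u0.050 car(-80,-70) shift 0.66 -3.15 turn 15.6
u0.060 car(-73,-77) shift 1.04 -4.19 turn 20.8
u0.070 car(-66,-83) shift 1.51 -5.18 turn 26.0
u0.080 car(-58,-89) shift 2.07 -6.13 turn 31.2
u0.090 car(-50,-94) shift 2.72 -7.03 turn 36.4
u0.100 car(-41,-98) shift 3.44 -7.86 turn 41.6
u0.110 car(-32,-101) shift 4.24 -8.62 turn 46.8
u0.120 car(-22,-104) shift 5.10 -9.30 turn 51.9
u0.130 car(-13,-106) shift 6.03 -9.86 turn 56.1
```

```bash
sed -i 's/OFF=.059/OFF=.054/' plan.py; python3 plan.py .015 .13
python3 - <<'E'
from h import *
f=grab_frame('wrist');T0=np.array([.592,-.110]);a=np.radians(5.3);R=np.array([[np.cos(a),-np.sin(a)],[np.sin(a),np.cos(a)]])
for n,z in(('carrier',.008),('rib_insert',.016),('corner',.008)): print(n,[(r['p'],r['location'],(ray(f,r['location'],z)[:2]-T0)@R) for r in pinpoint('wrist',n)[:1]])
save(f,'w5.png')
E
```

```text
tcp track [-0.12230187  0.00620039] z 0.017377837014943765 force [-1.1410482   2.59709405  1.56846131] t 12.4
u0.015 car(-98,-42) shift 0.33 0.22 turn -2.7
u0.025 car(-93,-50) shift 0.41 -0.86 turn 2.5
u0.035 car(-88,-59) shift 0.58 -1.93 turn 7.7
u0.045 car(-83,-66) shift 0.85 -2.98 turn 12.9
u0.055 car(-76,-74) shift 1.22 -4.00 turn 18.2
u0.065 car(-69,-80) shift 1.67 -4.98 turn 23.4
u0.075 car(-62,-86) shift 2.21 -5.92 turn 28.6
u0.085 car(-54,-91) shift 2.84 -6.80 turn 33.8
u0.095 car(-45,-96) shift 3.54 -7.62 turn 39.0
u0.105 car(-36,-100) shift 4.32 -8.38 turn 44.2
u0.115 car(-27,-103) shift 5.16 -9.06 turn 49.4
u0.125 car(-18,-105) shift 6.06 -9.64 turn 54.1
carrier []
rib_insert []
corner []
```

View pics/w5.png

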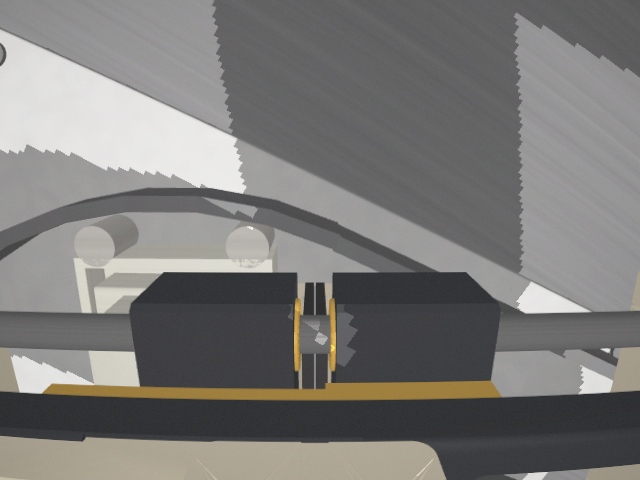

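The carrier follows the fingers, still parallel and at the same image place (rear edge at column 277). The insert is in the nest and the bosses are inside the outer rail. I'll continue round.

```bash
python3 -m inch '0 0.3 -0.4 0 0 0 1; 0 0.41 -0.9 0 0 0 2.5; 0 0.5 -1.4 0 0 0 5; 0 0.58 -1.9 0 0 0 7.7; 0 0.7 -2.4 0 0 0 10.3; 0 0.85 -3 0 0 0 12.9; 0 1 -3.5 0 0 0 15.5; 0 1.22 -4 0 0 0 18.2; 0 1.42 -4.5 0 0 0 20.8; 0 1.67 -5 0 0 0 23.4; 0 1.93 -5.45 0 0 0 26; 0 2.21 -5.9 0 0 0 28.6'
python3 plan.py .07 .18
```

```text
t: 14.1
eef_pos: [0.4913, -0.1745, 0.0172]
ee_rot: [-3.139, 0.0, 2.611]
force: [-2.6, 1.7, 2.6]
width: 0.0002
tcp track [-0.10620849 -0.05488031] z 0.01715107540882071 force [-2.62686061  1.67588263  2.61445775] t 14.1
u0.070 car(-66,-83) shift -0.23 0.48 turn -2.6
u0.080 car(-58,-89) shift 0.35 -0.43 turn 2.6
u0.090 car(-50,-94) shift 1.01 -1.29 turn 7.8
u0.100 car(-41,-98) shift 1.75 -2.08 turn 13.1
u0.110 car(-32,-101) shift 2.56 -2.80 turn 18.3
u0.120 car(-22,-104) shift 3.43 -3.43 turn 23.3
u0.130 car(-13,-106) shift 4.36 -3.95 turn 27.5
u0.140 car(-3,-108) shift 5.32 -4.34 turn 30.9
u0.150 car(6,-109) shift 6.31 -4.61 turn 33.4
u0.160 car(16,-110) shift 7.32 -4.75 turn 34.9
u0.170 car(26,-110) shift 8.32 -4.76 turn 35.6
```

```bash
python3 -m inch '0 0.35 -0.43 0 0 0 2.6; 0 0.67 -0.87 0 0 0 5.2; 0 1 -1.3 0 0 0 7.8; 0 1.37 -1.7 0 0 0 10.4; 0 1.75 -2.1 0 0 0 13.1; 0 2.15 -2.45 0 0 0 15.7; 0 2.56 -2.8 0 0 0 18.3; 0 3 -3.12 0 0 0 20.8; 0 3.43 -3.43 0 0 0 23.3; 0 3.9 -3.7 0 0 0 25.4; 0 4.36 -3.95 0 0 0 27.5; 0 4.85 -4.15 0 0 0 29.2'
python3 plan.py .13 .21
python3 - <<'E'
from h import *
T0=np.array([.592,-.110]);a=np.radians(5.3);R=np.array([[np.cos(a),-np.sin(a)],[np.sin(a),np.cos(a)]])
for cam in('scene','top'):
    f=grab_frame(cam);save(f,cam+'6.png')
    for n,z in(('carrier',.008),('home',.008)): print(cam,n,[(r['p'],r['location'],(ray(f,r['location'],z)[:2]-T0)@R) for r in pinpoint(cam,n)[:1]])
E
```

```text
t: 15.6
eef_pos: [0.5391, -0.2164, 0.0168]
ee_rot: [-3.139, -0.001, 3.122]
force: [-2.1, 1.0, -0.3]
width: 0.0003
tcp track [-0.06250071 -0.10108743] z 0.01681391775615908 force [-2.08518703  1.01578257 -0.31542673] t 15.6
u0.130 car(-13,-106) shift -0.42 0.25 turn -1.7
u0.140 car(-3,-108) shift 0.54 -0.15 turn 1.6
u0.150 car(6,-109) shift 1.53 -0.41 turn 4.1
u0.160 car(16,-110) shift 2.54 -0.55 turn 5.7
u0.170 car(26,-110) shift 3.54 -0.56 turn 6.4
u0.180 car(36,-110) shift 4.53 -0.47 turn 6.4
u0.190 car(46,-110) shift 5.53 -0.38 turn 6.4
u0.200 car(56,-110) shift 6.53 -0.29 turn 6.4
scene carrier [(0.71, [150.3, 335.0], array([-0.01040875, -0.11397041]))]
scene home [(0.76, [156.1, 361.3], array([ 0.04223432, -0.11471421]))]
top carrier []
top home []
```

```bash
python3 -m inch '0 0.54 -0.15 0 0 0 1.6; 0 1 -0.28 0 0 0 3; 0 1.53 -0.41 0 0 0 4.1; 0 2 -0.5 0 0 0 5; 0 2.54 -0.55 0 0 0 5.7; 0 3 -0.56 0 0 0 6.2; 0 3.54 -0.56 0 0 0 6.4; 0 4 -0.52 0 0 0 6.4; 0 4.4 -0.48 0 0 0 6.4; 0 4.7 -0.46 0 0 0 6.4; 0 4.9 -0.44 0 0 0 6.4'
python3 plan.py .175 .21
```

```text
t: 17.27
eef_pos: [0.5893, -0.2203, 0.0172]
ee_rot: [-3.139, 0.001, -3.051]
force: [-2.9, -0.4, 0.6]
width: 0.0003
tcp track [-0.01288146 -0.10959479] z 0.017168378181436 force [-2.93059312 -0.37637407  0.6227279 ] t 17.275
u0.175 car(31,-110) shift -0.98 -0.13 turn 0.1
u0.185 car(41,-110) shift 0.01 -0.04 turn 0.1
u0.195 car(51,-110) shift 1.01 0.05 turn 0.1
u0.205 car(61,-110) shift 2.00 0.15 turn 0.1
```

```bash
python3 -m inch '0 0.15 0.01 0 0 0 0; 0 0.3 0.03 0 0 0 0; 0 0.4 0.04 0 0 0 0'; python3 -m inch '0 0.1 0.01 0 0 0 0; 0 0.2 0.02 0 0 0 0'
python3 - <<'E'
from h import *
T0=np.array([.592,-.110]);a=np.radians(5.3);R=np.array([[np.cos(a),-np.sin(a)],[np.sin(a),np.cos(a)]])
f=grab_frame('scene')
for n,z in(('carrier',.008),('home',.008)): print(n,[(r['p'],r['location'],(ray(f,r['location'],z)[:2]-T0)@R) for r in pinpoint('scene',n)[:1]])
E
python3 plan.py .18 .20
```

```text
t: 17.65
eef_pos: [0.5934, -0.2199, 0.0172]
ee_rot: [-3.139, 0.001, -3.051]
force: [-3.1, -0.5, 0.4]
width: 0.0002
t: 17.9
eef_pos: [0.5955, -0.2197, 0.0172]
ee_rot: [-3.139, 0.001, -3.051]
force: [-1.5, -0.2, 0.2]
width: 0.0008
carrier [(0.61, [159.2, 362.8], array([ 0.04690918, -0.11020287]))]
home [(0.69, [155.8, 362.9], array([ 0.0449412 , -0.11582759]))]
tcp track [-0.00655299 -0.10954983] z 0.017176968031167944 force [-2.69306592 -0.41836285 -0.25527571] t 18.05
u0.180 car(36,-110) shift -1.11 -0.15 turn 0.1
u0.190 car(46,-110) shift -0.12 -0.06 turn 0.1
u0.200 car(56,-110) shift 0.88 0.04 turn 0.1
```

Still only sliding friction (about 3 N), so I'll creep on in 1 mm steps until the force rises.

```bash
for i in 1; do python3 -m inch '0 0.1 0.01 0 0 0 0; 0 0.2 0.02 0 0 0 0; 0 0.2 0.02 0 0 0 0'; done
```

```text
t: 18.42
eef_pos: [0.5974, -0.2195, 0.0172]
ee_rot: [-3.139, 0.001, -3.051]
force: [-3.9, -1.1, 1.0]
width: 0.0006
```

```bash
python3 -m inch '0 0.1 0.01 0 0 0 0; 0 0.1 0.01 0 0 0 0'
```

```text
t: 18.68
eef_pos: [0.5974, -0.2195, 0.0172]
ee_rot: [-3.139, -0.001, -3.051]
force: [-6.6, -0.4, 3.3]
width: 0.0007
```

```bash
python3 -m inch '0 0.1 0.01 0 0 0 0; 0 0.1 0.01 0 0 0 0'
```

```text
t: 18.92
eef_pos: [0.5974, -0.2195, 0.0172]
ee_rot: [-3.139, -0.003, -3.051]
force: [-6.2, -0.5, 4.5]
width: 0.0004
```

```bash
python3 -m inch '0 0.15 0.01 0 0 0 0; 0 0.25 0.02 0 0 0 0; 0 0.25 0.02 0 0 0 0'
```

```text
t: 19.3
eef_pos: [0.5974, -0.2195, 0.0172]
ee_rot: [-3.14, -0.007, -3.052]
force: [-10.7, -0.6, 7.7]
width: 0.0005
```

It's hard against the stop: no advance, and the force rises. I'll back off, lift clear and check.

```bash
python3 -m inch '0 -0.5 -0.05 0 0 0 0; 0 -2 -0.2 0 0 0 0; 0 -2 -0.2 5 0 0 0; 0 -2 -0.2 10 0 0 0; 0 -7 2 16 0 0 0; 0 -12 6 18 0 0 0; 0 -17 10 18 0 0 0; 0 -17 10 18 0 0 0'
python3 - <<'E'
from h import *
f=grab_frame('top');g=grab_frame('scene')
T0=np.array([.592,-.110]);a=np.radians(5.3);R=np.array([[np.cos(a),-np.sin(a)],[np.sin(a),np.cos(a)]])
for cam,F in(('top',f),('scene',g)):
    for n,z in(('carrier',.008),('rib_insert',.016),('home',.008),('jar',.008),('pillar',.008)): print(cam,n,[(round(r['p'],2),np.round(r['location']),np.round(ray(F,r['location'],z),3),np.round((ray(F,r['location'],z)[:2]-T0)@R,3)) for r in pinpoint(cam,n)[:1]])
A=cv2.resize(f['pixels'][110:290,340:560,::-1],(400,327),interpolation=2);B=cv2.resize(g['pixels'][220:405,95:320,::-1],(398,327),interpolation=2)
top=cv2.resize(f['pixels'][110:180,455:545,::-1],None,fx=4.4,fy=3.8,interpolation=2)[:270,:396];sc=cv2.resize(g['pixels'][300:405,115:245,::-1],(398,270),interpolation=2)
cv2.imwrite('pics/fin.png',np.vstack([np.hstack([A,B]),np.hstack([cv2.resize(top,(400,270)),sc])]))
print(telemetry.get_state()['t'])
E
```

```text
t: 20.3
eef_pos: [0.4251, -0.1184, 0.1981]
ee_rot: [-3.141, -0.003, -3.051]
force: [0.5, 0.4, 0.2]
width: 0.0003
top carrier [(0.98, array([498., 153.]), array([ 0.65 , -0.215,  0.008]), array([ 0.048, -0.11 ]))]
top rib_insert [(0.93, array([144., 316.]), array([0.344, 0.453, 0.016]), array([-0.195,  0.583]))]
top home [(0.73, array([501., 151.]), array([ 0.654, -0.219,  0.008]), array([ 0.051, -0.115]))]
top jar [(0.61, array([437., 172.]), array([ 0.614, -0.096,  0.008]), array([0.023, 0.012]))]
top pillar [(0.91, array([376., 168.]), array([0.622, 0.02 , 0.008]), array([0.041, 0.126]))]
scene carrier [(0.73, array([160., 367.]), array([ 0.656, -0.215,  0.008]), array([ 0.054, -0.111]))]
scene rib_insert [(0.93, array([403., 154.]), array([0.319, 0.363, 0.016]), array([-0.228,  0.496]))]
scene home [(0.88, array([159., 364.]), array([ 0.652, -0.216,  0.008]), array([ 0.049, -0.111]))]
scene jar [(0.96, array([222., 321.]), array([ 0.599, -0.095,  0.008]), array([0.009, 0.014]))]
scene pillar []
20.9
```

View pics/fin.png

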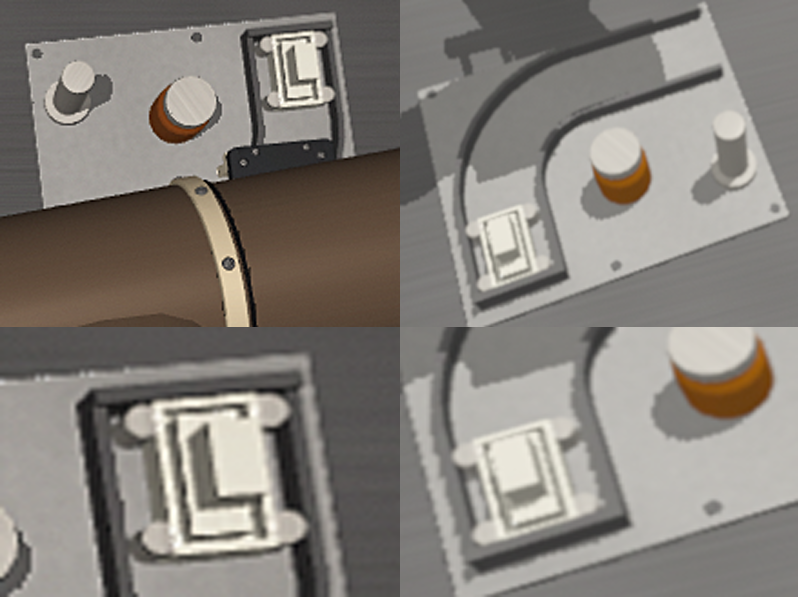

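The final picture shows the carrier against the end stop and square in the exit leg, with the insert flat in its nest. The jar and pillar are standing. I'm handing in.

```bash
python3 -c "
from station import arm;print(arm.job_done())"
```

```text
the job is handed in; nothing more can be done
None
```

I took the rectangular-core insert from its tray pocket and seated it flat in the carrier's nest while the carrier was still in the start leg. I then pushed the loaded carrier round the corner to the end stop with closed fingers. The job was handed in at about 21 s, with no verdict reported.

**Carrier position:** during the corner push the wrist readings were about 3 N. At the stop the carrier no longer advanced while the force rose to about 11 N. After I backed off, the cameras put the carrier at track x = 48 mm (top) and 54 mm (scene), y about -110 mm, against a home of 50, -110. The cameras disagree by 6 mm, so for the x position I relied on the stop contact and the final picture.

**Insert:** the final picture shows it flat and centred in the nest. The networks did not find it in its final place; their best hits were the black and purple look-alikes. That check therefore rests on the picture alone.

**Jar and pillar:** both stand in the final picture. The scene camera puts the jar where it was. The top camera shows the jar about 7 mm and the pillar about 10 mm from their first readings, which I take to be detection scatter. The scene camera missed the pillar in the last look.

**Other inserts:** I did not check the round and pin inserts again after the grasp. The gripper went down only at the rib insert's pocket.

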